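# Put the capo away and snap the tub shut

### The arm

A 6-joint arm with a two-finger parallel gripper is mounted at the origin on the work surface. World frame = base frame: x ahead of the robot, y to its left, z up, the work surface at z = 0. Lengths are in m, angles in rad, forces in N, time in s.
With the tool pointing down it reaches from about 0.275 to 0.725 m from the base axis. Payload 15.9 kg.
Tool frame: the origin (TCP) lies at the very end of the fingers, on their centre line; the grasp point (between the pads) lies 19 mm behind it; z points along the fingers, y is the line along which they close (so a half turn about z gives the same grasp; the last joint's range is limited). The gripper opens to 85 mm and grips with 20 to 120 N. Pads are 22 mm wide; open, the fingers measure 114 mm over their backs; the gripper's body (76 mm by 85 mm) begins 54 mm behind the grasp point. The pads swing forward as they close: fully open they stand 13 mm farther back than shut.
Start: joints at [-1.229, 0.213, -0.034, 1.323, 0, 1.571], TCP at [0.168, -0.471, 0.231] pointing down, gripper open.
Joint ranges: [-2.98, 2.98], [-0.74, 1.72], [-1.14, 1.35], [-2.1, 2.04], [-1.57, 1.44], [-3.14, 3.14]. Speed limits (rad/s): [1.89, 1.89, 2.39, 2.57, 3.14, 3.14].

### API

Orientations are given as a unit quaternion [w, x, y, z].
In Python, from station import arm gives the robot as it stands. The module is installed in compiled form; this text tells all that it offers.
- The arm moves only by the tool step_arm, never from a script. Its argument "commands" is a list of rows, each a list of 7 numbers: the shift along the tool's x, y, z in mm, then the turn, a rotation vector about the tool's x, y, z in rad, then the closure, from 0 (fully open) to 1 (shut). A call has 1 to 12 rows; each row shifts and turns the commanded pose from where the row before left it, along the tool's axes as they then stand; what a row does not reach is not made up. A row lasts 1/12 s, in which the tool goes at most 41.7 mm and 7.16 degrees, less where a joint would pass 70% of its speed; a pose out of reach is approached as far as the arm can. A call is refused whole if a number of a shift passes 41.7 or a number of a turn 0.125, either way. A call with a gripper value outside its range is refused whole. The fingers move at their own pace and stop on an object; "squeeze" is the grip in N (left out, the last holds). Time passes only in rows, so rows that do not move let the fingers close. It gives the time, the measured TCP pose, the force, the opening and the grip force at its end, in the units of the state.
- arm.get_state(): the state, without advancing time (a new reading comes with each control period).
- arm.get_image(name): name is "side" or "top"; returns a dict with "frame" (420x560x3 uint8, blue, green, red), "range_z" (420x560 float32, m along the optical axis (not along the pixel's ray), 0 where there is no reading), "camera_matrix" (3x3 intrinsics, pixels), "R" (3x3) and "t" (3): a world point X has camera coordinates R X + t. Camera axes: x right, y down, z forward; pixel columns grow to the right and rows downward; lengths in m; the calibration is good to about 2 mm. A picture is of the moment at which its call begins.
- arm.close_job(): hands the job in; it is judged then, once.
The state is a dict: "t": time; "q": joint angles; "qd": joint speeds; "effort": joint torques, N m; "tool_pos": TCP position; "eef_rot": TCP orientation; "ft_force": force on the tool from outside, world axes, zero at the start; "moment": the same for the moment, N m; "gripper_width": opening from 0.0 (shut) to 1.0 (fully open); "finger_force": force on a finger pad.
Only numpy, scipy, OpenCV 4.12 (cv2) and the standard library are available. Lean on these libraries where they do the work, as an engineer would, in place of code of your own. Each camera call takes 0.05 s, during which the arm holds its last target. There are 200 camera calls.

### The job

Put the steel capo away: lay it in the larger open storage tub on the pedalboard, then fit the lid that belongs to that tub and press it down until it is seated flat on the rim and both end catches have snapped over it. Leave the other things on the bench where they are.

Things in the scene. Friction and masses are not known exactly. Their poses are not given: they have to be found in the camera images.
- board: low pedalboard with dark grey loop-pile top, 220 x 660 mm, 15 mm thick, fixed on the bench; origin at the centre of its underside, y axis along its 660 mm length. The tub, the pedal and the capo start on it
- tub: larger open storage tub, plain white plastic, stuck to the board by hook-and-loop tape; outside 150 (x) x 110 (y) mm, 50 mm high, walls and floor 3 mm (inside 144 x 104 mm, 47 mm deep). Origin at the centre of its underside, z up. A grey spring catch 36 mm wide stands at the middle of each short end, to 24 mm above the rim and 86 mm from the centre. No rib or divider inside
- lid: that tub's lid, 100 g, white plastic: plate 154 (x) x 114 (y) mm, 4 mm thick; tapered locating lip below, 20 mm deep, 139 x 99 mm at the plate, 133 x 93 mm at its lower edge; grip rib on top, 64 (x) x 16 (y) mm, 22 mm high. Starts right way up on the bench. Origin centred at the lip's lower edge: plate top at z = 24 mm, rib top 46. Same either way round
- lid_grip (a point): centre of the lid's grip rib, 36 mm above the lid's origin (10 mm below the rib's top). When the lid is seated, its origin is 30 mm above the tub's origin and straight over it, long sides parallel
- lid_end_a (a point): point on the underside of the lid's plate, 75 mm from its centre towards +x of the lid, 20 mm above the lid's origin
- lid_end_b (a point): the same at the other end, 75 mm towards -x of the lid
- catch_a_end (a point): point of the tub where the top of a seated lid's plate lies near the +x catch: 52 mm from the tub's centre, 54 mm above the tub's origin; a free flat place to press, between rib and catch
- catch_b_end (a point): the same near the -x catch
- catch_a (a joint): spring catch at the tub's +x end: 0 = upright (snapped), about 0.1 while the lid pushes it outward; it springs back. Its inner face slopes from 80 mm off the tub's centre at the top to a nose 73 mm off, whose flat underside is 5.5 mm above the rim. A lid laid on rests on both slopes, plate about 15 mm above the rim; 5 to 10 N near one end of the lid snaps that end
- catch_b (a joint): the same catch at the tub's -x end; pushing on the middle of the lid snaps both with 15 to 20 N
- capo: bright steel spring capo on its side on the board: C-shaped jaws with two squeeze handles at its -x end, 107 (x) x 60 (y) mm, 17 mm high, 110 g. Origin at the centre of its outline, on its underside. Straight fret bar along x at y = +24 mm, 84 mm long, 12 mm wide, 16 mm high; curved jaw at y = -24 mm, gap between them about 32 mm
- capo_bar (a point): point on the capo's fret bar to grip it by, across its 12 mm width: x = 0, y = +24 mm, 8 mm above its underside
- small_lid: a smaller lid of the same kind, plate 122 x 80 mm, that belongs to another tub; to be left alone. Origin at the centre of its lip's lower edge, which is 20 mm deep too; the plate's top is at 24 mm
- small_tub: the smaller tub, 118 x 76 mm and 44 mm high, with a few hardware parts in it, fixed on the bench; origin at the centre of its underside. Not to be used
- pedal: brown delay pedal, 125 mm along x, 72 mm wide, 62 mm high over its knobs, fixed on the board; origin at the centre of its underside
- slide: glass guitar slide, a tube 28 mm across and 68 mm high, standing on end on the bench; origin at the centre of its foot; to be left alone
- pick_case: closed black hinged pick case, 90 x 60 x 20 mm, lying on the bench; origin at the centre of its underside; to be left alone
- winder: black string winder, about 130 mm long along its x axis, 38 mm high over its knob, lying on the bench; to be left alone
- polish: amber bottle of polish, 48 mm across, 130 mm high, standing on the bench; to be left alone
Mind the look-alikes: they are no part of the job. Of the things shaped like the capo, the steel one is meant.

How it is judged:
By the outcome, as a careful person would: the job done as asked, in the order asked, and still so for the second after the job is handed in, with the robot touching nothing.
It also fails if it takes over 69 s, if anything falls off the work surface, if the arm or the gripper's body presses on something with over 40 N, if the wrist force passes 120 N, or if a joint passes its speed limit or range.

## Working session

There is one attempt and no reset: what is moved stays moved. The work goes in short steps, Python scripts to look and compute and a tool call to move; the robot and the scene stay as the last step left them, time stands still between calls to the robot, and variables do not carry over. Pictures are saved under pics/ and viewed, at most 10 in all, crops included, and the job is handed in when it is done.

Besides the shell and the picture viewer there is one more tool, called after "Emit:" as name(argument=value, ...), one argument or row to a line, values as JSON. step_arm: Moves the arm, as the interface text tells. Its arguments: {"type":"object","properties":{"commands":{"type":"array"},"squeeze":{"type":"number"}},"required":["commands"]}

```bash
mkdir -p pics
cat > h.py <<'E'
import numpy as np, cv2
from station import arm
def snap(name,save=None):
    im=arm.get_image(name)
    if save: cv2.imwrite('pics/'+save+'.png',im['frame'])
    return im
def cloud(im):
    K=im['camera_matrix'];z=im['range_z'];h,w=z.shape
    u,v=np.meshgrid(np.arange(w),np.arange(h))
    P=np.stack([(u-K[0,2])/K[0,0]*z,(v-K[1,2])/K[1,1]*z,z],-1)
    X=(P-im['t'])@im['R']
    X[z<=0]=np.nan
    return X
def ray(im,uv,z):
    K=im['camera_matrix'];d=im['R'].T@np.linalg.solve(K,[uv[0],uv[1],1.]);c=-im['R'].T@im['t']
    return c+d*(z-c[2])/d[2]
E
python3 - <<'E'
from h import *
for n in('top','side'):
    im=snap(n,n+'0');print(n,-im['R'].T@im['t'],im['camera_matrix'].tolist(),im['R'].round(3).tolist())
    np.savez('/tmp/'+n+'0.npz',**im)
print(arm.get_state())
E
```

```text
top [ 0.30660654 -0.03171613  1.34796283] [[461.20669009141744, 0.0, 280.7745626016343], [0.0, 461.20669009141744, 209.68774746292874], [0.0, 0.0, 1.0]] [[0.028, -1.0, -0.0], [-0.989, -0.027, -0.148], [0.148, 0.004, -0.989]]
side [0.37072402 0.91430829 0.84467373] [[456.9507975047566, 0.0, 283.8142107252402], [0.0, 456.9507975047566, 204.3845495189161], [0.0, 0.0, 1.0]] [[-0.994, -0.111, 0.002], [-0.071, 0.624, -0.778], [0.086, -0.774, -0.628]]
{'t': 0.1, 'q': array([-1.22896466e+00,  2.13338650e-01, -3.49536094e-02,  1.32350413e+00,
        6.75207927e-06,  1.57080669e+00]), 'qd': array([ 0.00043054, -0.00322167,  0.00087338,  0.00104932,  0.00143125,
        0.00141279]), 'effort': array([ 1.38597978e-03, -6.87247825e+01,  4.87805593e+01,  1.21385560e-02,
       -1.33208100e-04, -4.65151834e-05]), 'tool_pos': array([ 0.16751088, -0.47079554,  0.23086677]), 'eef_rot': array([-4.93316811e-04,  9.85430169e-01,  1.70079782e-01, -8.17230499e-05]), 'ft_force': array([-0.8999029 ,  0.45290687,  0.17552631]), 'moment': array([-0.01823869, -0.01724023,  0.02633063]), 'finger_force': 0.0, 'gripper_width': 1.0016793736374225}
```

View pics/top0.png

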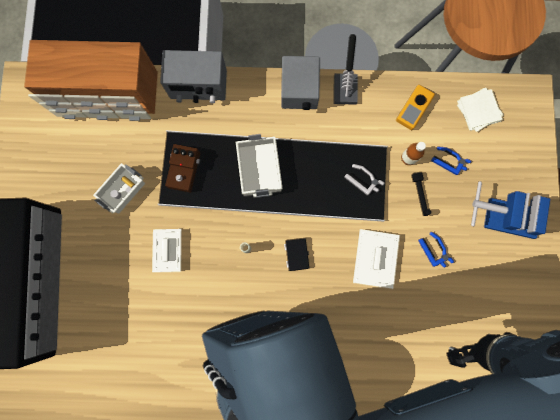

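View pics/side0.png

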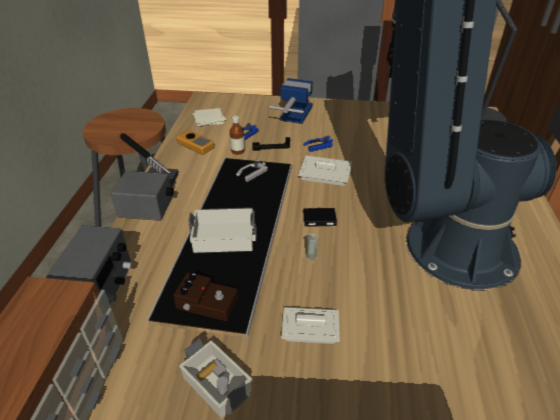

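The top view shows the steel capo at about (365,179), the tub at (259,166), its lid at (378,258), the small lid at (167,250) and blue capo look-alikes at (452,160) and (435,250). The side view agrees with this. Next I'll measure with colour and height masks.

```bash
cat >> h.py <<'E'
def region(im,X,box,zlo,zhi,white=0):
    u0,v0,u1,v1=box;m=np.zeros(X.shape[:2],bool);m[v0:v1,u0:u1]=True
    f=im['frame'].astype(int)
    with np.errstate(invalid='ignore'): m&=(X[...,2]>zlo)&(X[...,2]<zhi)
    if white: m&=(f.min(-1)>white)&(f.max(-1)-f.min(-1)<40)
    return m
def rect(P):
    c,s,a=cv2.minAreaRect((P[:,:2]*1000).astype(np.float32)); return np.round(c,1),np.round(s,1),round(a,1)
E
python3 - <<'E'
from h import *
for n,bx in(('top',dict(tub=(230,125,292,205),lid=(345,220,408,295),capo=(335,155,390,200))),('side',dict(tub=(180,195,265,260),lid=(290,148,360,190),capo=(230,155,275,185)))):
    im=dict(np.load('/tmp/'+n+'0.npz'));X=cloud(im)
    for k,(zl,zh) in dict(tub=(.055,.072),lid=(.017,.031)).items():
        m=region(im,X,bx[k],zl,zh);P=X[m];print(n,k,len(P),P.mean(0).round(4),np.median(P[:,2]).round(4),rect(P))
    m=region(im,X,bx['tub'],.074,.1);P=X[m];print(n,'catch',len(P),rect(P))
    m=region(im,X,bx['lid'],.036,.06);P=X[m];print(n,'rib',len(P),P.mean(0).round(4),rect(P))
    m=region(im,X,bx['capo'],.023,.045);P=X[m];print(n,'capo',len(P),np.median(P[:,2]).round(4),rect(P))
    m=region(im,X,bx['capo'],.0,.06,95);P=X[m];print(n,'capoW',len(P),np.median(P[:,2]).round(4),rect(P))
    if n=='top':
        c=cv2.resize(im['frame'][150:205,335:395],None,fx=8,fy=8,interpolation=cv2.INTER_CUBIC);cv2.imwrite('pics/capo.png',c)
E
```

```text
top tub 352 [0.6311 0.0444 0.0646] 0.065 (array([625.5,  42. ]), array([163.2, 114.1]), 9.1)
top lid 1996 [ 0.3722 -0.3005  0.0245] 0.0245 (array([ 390.5, -303.4]), array([115.2, 190. ]), 82.8)
top catch 105 (array([627.8,  43.1]), array([166.4,  35. ]), 9.0)
top rib 138 [ 0.3722 -0.3001  0.0456] (array([ 372.4, -300.9]), array([16.6, 63.4]), 82.1)
top capo 393 0.0302 (array([ 602.1, -262.7]), array([126.2,  92.9]), 69.1)
top capoW 313 0.0302 (array([ 601.1, -265.3]), array([105. ,  59.8]), 51.6)
side tub 533 [0.6338 0.0529 0.0619] 0.0626 (array([628.9,  46.2]), array([163.2, 120.1]), 9.0)
side lid 912 [ 0.3726 -0.289   0.0229] 0.0229 (array([ 373.3, -296.7]), array([123.9, 154.4]), 83.3)
side catch 94 (array([628.6,  47.9]), array([165.3,  42.1]), 8.3)
side rib 97 [ 0.3731 -0.2931  0.0424] (array([ 372.5, -296.5]), array([25.3, 62. ]), 84.4)
side capo 215 0.0275 (array([ 601.1, -260.1]), array([105. ,  59.9]), 53.4)
side capoW 188 0.0265 (array([ 599.5, -261.3]), array([109. ,  59.1]), 53.0)
```

View pics/capo.png

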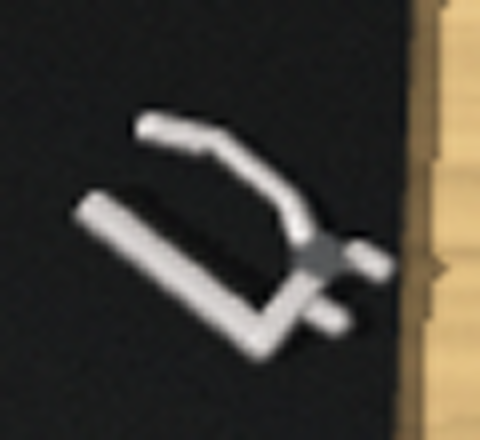

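The crop shows the bar running from about (346,176) to (368,193) in full-image pixels, with the handles to the right (world -y). So the capo's +x points up-left in the image, at a yaw of about 52°. I'll get the bar line from those pixels and write a move planner.

```bash
cat >> h.py <<'E'
from scipy.spatial.transform import Rotation as R_
def plan(x,y,z,phi_deg):
    s=arm.get_state();w,a,b,c=s['eef_rot'];R=R_.from_quat([a,b,c,w]).as_matrix()
    ph=np.arctan2(R[1,0],R[0,0]);p=np.radians(phi_deg)
    d=np.array([x,y,z])-s['tool_pos']
    T=np.array([[np.cos(p),np.sin(p),0],[np.sin(p),-np.cos(p),0],[0,0,-1]])
    print('t',round(s['t'],2),'pos',s['tool_pos'].round(4),'phi',np.degrees(ph).round(2),'tilt',R[:,2].round(4),'F',s['ft_force'].round(1),'w',round(s['gripper_width']*85,1))
    print('rz first',round(ph-p,3),'then shift mm in tool',(T.T@d*1000).round(1))
E
python3 - <<'E'
from h import *
for n in('top','side'):
    im=dict(np.load('/tmp/'+n+'0.npz'));X=cloud(im)
    if n=='top':
        a,b=ray(im,(346.25,175.9),.031),ray(im,(367.75,193.1),.031);print('ends',a.round(4),b.round(4),'mid',((a+b)/2).round(4),np.linalg.norm(a-b),np.degrees(np.arctan2(*(a-b)[1::-1])))
    m=region(im,X,(335,155,390,205) if n=='top' else (230,155,275,185),.022,.045);P=X[m]*1000
    P=P[:,:2];P=P[np.hypot(*(P-[601,-264]).T)<75]
    p=np.radians(52.);Q=(P-[601,-264])@np.array([[np.cos(p),-np.sin(p)],[np.sin(p),np.cos(p)]])
    B=Q[(Q[:,1]>14)&(Q[:,0]>-38)&(Q[:,0]<45)];f=np.polyfit(B[:,0],B[:,1],1);print(n,len(B),'bar yaw',52+np.degrees(f[0]),'y at 0',f[1],'x range Q',np.percentile(Q[:,0],[1,99]),'y',np.percentile(Q[:,1],[1,99]))
im=dict(np.load('/tmp/top0.npz'));X=cloud(im)
m=region(im,X,(400,135,430,168),.08,.2);print('bottle',X[m].mean(0))
plan(.582,-.249,.15,52)
E
```

```text
ends [ 0.6091 -0.2144  0.031 ] [ 0.5597 -0.2771  0.031 ] mid [ 0.5844 -0.2457  0.031 ] 0.07980498009454665 51.80582466161093
top 152 bar yaw 52.076422207604644 y at 0 22.629313491485 x range Q [-53.34478721  52.60680983] y [-36.51550894  39.38808749]
side 92 bar yaw 52.522605268777355 y at 0 24.33351018981441 x range Q [-46.18959895  55.04537753] y [-26.58572401  31.85336383]
bottle [ 0.67238781 -0.39875899  0.10262374]
t 0.1 pos [ 0.1675 -0.4708  0.2309] phi 19.58 tilt [-3.e-04  9.e-04 -1.e+00] F [-0.9  0.5  0.2] w 85.1
rz first -0.566 then shift mm in tool [430.  190.1  80.9]
```

Emit:
step_arm(
  commands=[
    [0, 0, 0, 0, 0, -0.113, 0],
    [0, 0, 0, 0, 0, -0.113, 0.3],
    [0, 0, 0, 0, 0, -0.113, 0.69],
    [0, 0, 0, 0, 0, -0.113, 0.69],
    [0, 0, 0, 0, 0, -0.114, 0.69],
    [25, 11, 5, 0, 0, 0, 0.69],
    [30, 13, 5, 0, 0, 0, 0.69],
    [30, 13, 5, 0, 0, 0, 0.69],
    [30, 13, 5, 0, 0, 0, 0.69],
    [30, 13, 5, 0, 0, 0, 0.69],
    [30, 13, 5, 0, 0, 0, 0.69],
    [30, 13, 5, 0, 0, 0, 0.69],
  ],
  squeeze=60,
)

```text
t: 1.1
tool_pos: [0.365, -0.3631, 0.1959]
eef_rot: [-0.0, 0.899, 0.438, -0.0]
ft_force: [-0.2, -0.1, -0.4]
gripper_width: 0.31
finger_force: 0.0
```

Emit:
step_arm(
  commands=[
    [30, 13, 5, 0, 0, 0, 0.69],
    [30, 13, 5, 0, 0, 0, 0.69],
    [30, 13, 5, 0, 0, 0, 0.69],
    [30, 13, 5, 0, 0, 0, 0.69],
    [30, 13, 5, 0, 0, 0, 0.69],
    [30, 13, 5, 0, 0, 0, 0.69],
    [30, 13, 5, 0, 0, 0, 0.69],
    [0, 0, 0, 0, 0, 0, 0.69],
    [0, 0, 0, 0, 0, 0, 0.69],
  ],
)

```text
t: 1.85
tool_pos: [0.5655, -0.2536, 0.1601]
eef_rot: [-0.001, 0.898, 0.44, -0.001]
ft_force: [-0.8, 0.1, 0.2]
gripper_width: 0.308
finger_force: 0.0
```

Run:
```python
from h import *
plan(.583,-.249,.06,52)
```

```text
t 1.85 pos [ 0.5655 -0.2536  0.1601] phi 52.14 tilt [-1.6e-03  7.0e-04 -1.0e+00] F [-0.8  0.1  0.2] w 26.1
rz first 0.003 then shift mm in tool [ 14.4  11.  100.1]
```

Now I'll move over the bar and down to z≈0.055, then check from near.

Emit:
step_arm(
  commands=[
    [14.5, 11, 15, 0, 0, 0.003, 0.69],
    [0, 0, 30, 0, 0, 0, 0.69],
    [0, 0, 30, 0, 0, 0, 0.69],
    [0, 0, 25, 0, 0, 0, 0.69],
    [0, 0, 8, 0, 0, 0, 0.69],
    [0, 0, 0, 0, 0, 0, 0.69],
  ],
)

```text
t: 2.35
tool_pos: [0.5805, -0.2502, 0.0517]
eef_rot: [-0.001, 0.9, 0.437, -0.001]
ft_force: [0.1, -0.9, 0.5]
gripper_width: 0.309
finger_force: 0.0
```

Run:
```python
from h import *
im=snap('side');c=cv2.resize(im['frame'][100:200,190:330],None,fx=5,fy=5,interpolation=cv2.INTER_CUBIC);cv2.imwrite('pics/near1.png',c)
plan(.583,-.249,.018,52)
```

```text
t 2.4 pos [ 0.5817 -0.2505  0.0536] phi 51.8 tilt [-1.e-03  3.e-04 -1.e+00] F [ 0.6 -0.5  0.2] w 26.3
rz first -0.004 then shift mm in tool [ 2.   0.1 35.6]
```

View pics/near1.png

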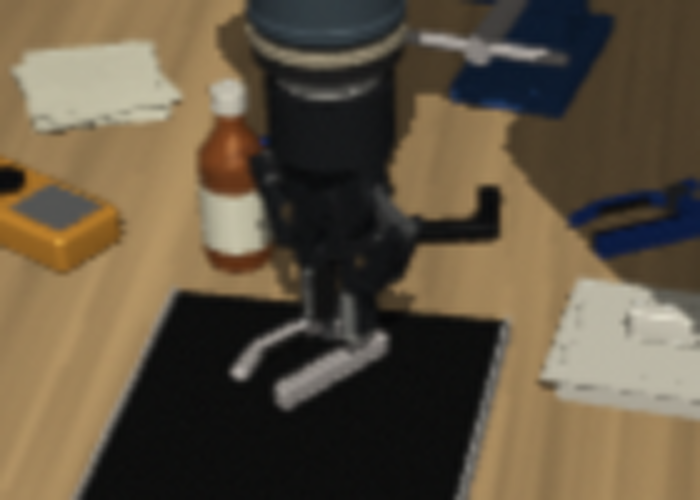

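The crop shows the two fingers at about (325,330) and (360,340), straddling the bar, with the bottle well clear. I'll descend and grip.

Emit:
step_arm(
  commands=[
    [1, 0, 12, 0, 0, 0, 0.69],
    [1, 0, 12, 0, 0, 0, 0.69],
    [0, 0, 8, 0, 0, 0, 0.69],
    [0, 0, 3.5, 0, 0, 0, 0.69],
    [0, 0, 0, 0, 0, 0, 0.69],
  ],
)

```text
t: 2.82
tool_pos: [0.5837, -0.2488, 0.0183]
eef_rot: [0.0, 0.899, 0.437, 0.0]
ft_force: [-0.6, 0.0, -0.3]
gripper_width: 0.307
finger_force: 0.0
```

Emit:
step_arm(
  commands=[
    [0, 0, 0, 0, 0, 0, 1],
    [0, 0, 0, 0, 0, 0, 1],
    [0, 0, 0, 0, 0, 0, 1],
    [0, 0, 0, 0, 0, 0, 1],
    [0, 0, 0, 0, 0, 0, 1],
    [0, 0, 0, 0, 0, 0, 1],
  ],
)

```text
t: 3.32
tool_pos: [0.5843, -0.2489, 0.019]
eef_rot: [0.001, 0.899, 0.437, 0.0]
ft_force: [-2.1, 0.2, 7.2]
gripper_width: 0.168
finger_force: 59.6
```

Emit:
step_arm(
  commands=[
    [0, 0, -10, 0, 0, 0, 1],
    [0, 0, -25, 0, 0, 0, 1],
    [0, 0, -30, 0, 0, 0, 1],
    [0, 0, -30, 0, 0, 0, 1],
    [0, 0, -30, 0, 0, 0, 1],
    [0, 0, -15, 0, 0, 0, 1],
    [0, 0, 0, 0, 0, 0, 1],
  ],
)

```text
t: 3.9
tool_pos: [0.5854, -0.2493, 0.1629]
eef_rot: [0.002, 0.899, 0.437, 0.002]
ft_force: [0.9, 0.3, -0.7]
gripper_width: 0.168
finger_force: 58.8
```

Run:
```python
from h import *
im=snap('side');c=cv2.resize(im['frame'][70:200,190:330],None,fx=4,fy=4,interpolation=cv2.INTER_CUBIC);cv2.imwrite('pics/lift1.png',c)
p=np.radians(9)
# tub centre .6275,.043 ; bar at tub y=+14
b=np.array([.6275,.043])+.014*np.array([-np.sin(p),np.cos(p)]);print(b)
plan(b[0],b[1],.15,9)
```

```text
[0.62530992 0.05682764]
t 3.95 pos [ 0.5847 -0.249   0.1603] phi 51.85 tilt [ 0.0036 -0.0015 -1.    ] F [-0.6  1.  -0.9] w 14.2
rz first 0.748 then shift mm in tool [  87.9 -295.7   10.3]
```

View pics/lift1.png

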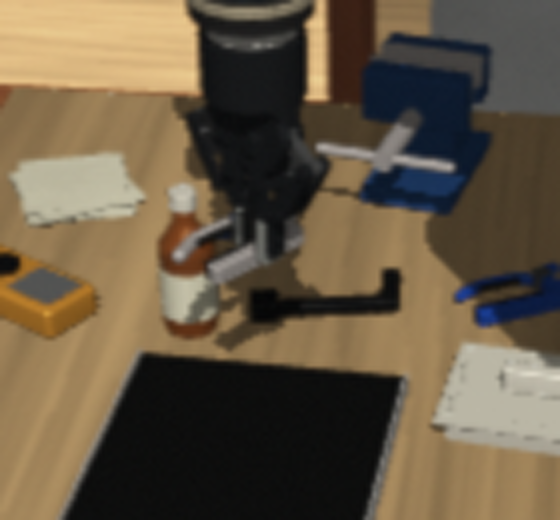

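The capo is held by its bar (crop about (255,255)) and is level. I'll carry it over the tub.

Emit:
step_arm(
  commands=[
    [0, 0, 0, 0, 0, 0.107, 1],
    [0, 0, 0, 0, 0, 0.107, 1],
    [0, 0, 0, 0, 0, 0.107, 1],
    [0, 0, 0, 0, 0, 0.107, 1],
    [0, 0, 0, 0, 0, 0.107, 1],
    [0, 0, 0, 0, 0, 0.107, 1],
    [0, 0, 0, 0, 0, 0.106, 1],
    [5, -15, 0, 0, 0, 0, 1],
    [9, -30, 0, 0, 0, 0, 1],
    [9, -30, 0, 0, 0, 0, 1],
    [9, -30, 0, 0, 0, 0, 1],
    [9, -30, 0, 0, 0, 0, 1],
  ],
)

```text
t: 4.95
tool_pos: [0.6025, -0.1068, 0.1569]
eef_rot: [-0.0, 0.997, 0.079, -0.001]
ft_force: [0.6, -0.8, -1.2]
gripper_width: 0.167
finger_force: 58.7
```

Emit:
step_arm(
  commands=[
    [9, -30, 0, 0, 0, 0, 1],
    [9, -30, 0, 0, 0, 0, 1],
    [9, -30, 0, 0, 0, 0, 1],
    [9, -30, 0, 0, 0, 0, 1],
    [6, -25, 0, 0, 0, 0, 1],
    [4, -15, 0, 0, 0, 0, 1],
    [0, 0, 0, 0, 0, 0, 1],
    [0, 0, 0, 0, 0, 0, 1],
  ],
)

```text
t: 5.62
tool_pos: [0.6231, 0.0571, 0.1572]
eef_rot: [0.0, 0.997, 0.08, -0.001]
ft_force: [-0.0, -0.5, -1.6]
gripper_width: 0.17
finger_force: 58.8
```

Run:
```python
from h import *
plan(.6253,.0568,.1,9)
im=snap('side','over1')
X=cloud(im);s=arm.get_state()['tool_pos']
# capo points: bright, within 90mm of grip and near tip height
with np.errstate(invalid='ignore'):
    m=(abs(X[...,2]-s[2]-.006)<.016)&(np.hypot(X[...,0]-s[0],X[...,1]-s[1])<.1)&(im['frame'].min(-1)>90)
P=X[m];p=np.radians(9)
d=P[:,:2]-s[:2];Q=d@np.array([[np.cos(p),-np.sin(p)],[np.sin(p),np.cos(p)]])*1000
print(len(Q),np.percentile(Q,[1,50,99],axis=0).round(1).tolist(),np.percentile(P[:,2],[2,50,98]))
```

```text
t 5.62 pos [0.6231 0.0571 0.1572] phi 9.12 tilt [-1.1e-03 -3.0e-04 -1.0e+00] F [-0.  -0.5 -1.6] w 14.4
rz first 0.002 then shift mm in tool [ 2.1  0.6 57.2]
317 [[-50.9, -45.0], [-7.4, 5.2], [50.7, 17.9]] [0.15631761 0.16466106 0.17267421]
```

View pics/over1.png

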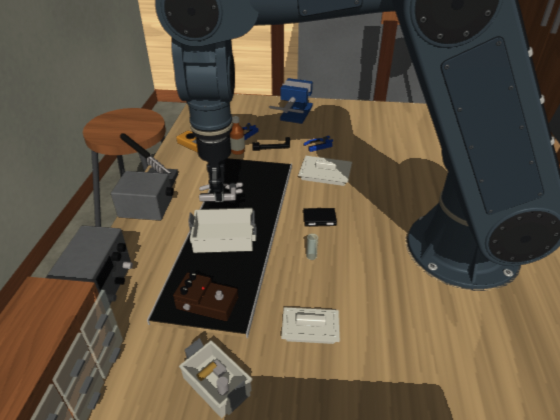

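The side view shows the capo held at about (220,190) above the tub, aligned with it. I'll lower it in.

Emit:
step_arm(
  commands=[
    [2, 0.5, 20, 0, 0, 0, 1],
    [0, 0, 30, 0, 0, 0, 1],
    [0, 0, 25, 0, 0, 0, 1],
    [0, 0, 20, 0, 0, 0, 1],
    [0, 0, 15, 0, 0, 0, 1],
    [0, 0, 10, 0, 0, 0, 1],
    [0, 0, 8, 0, 0, 0, 1],
    [0, 0, 4, 0, 0, 0, 1],
    [0, 0, 0, 0, 0, 0, 1],
  ],
)

```text
t: 6.42
tool_pos: [0.6255, 0.0558, 0.0255]
eef_rot: [0.0, 0.997, 0.078, -0.0]
ft_force: [0.7, -0.6, -1.2]
gripper_width: 0.17
finger_force: 58.7
```

Emit:
step_arm(
  commands=[
    [0, 0, 1, 0, 0, 0, 1],
    [0, 0, 1, 0, 0, 0, 1],
    [0, 0, 0, 0, 0, 0, 1],
  ],
)

```text
t: 6.67
tool_pos: [0.626, 0.0563, 0.0244]
eef_rot: [-0.0, 0.997, 0.078, 0.0]
ft_force: [-0.5, -1.3, -0.3]
gripper_width: 0.17
finger_force: 58.7
```

Emit:
step_arm(
  commands=[
    [0, 0, 1, 0, 0, 0, 1],
    [0, 0, 0.5, 0, 0, 0, 1],
    [0, 0, 0, 0, 0, 0, 1],
    [0, 0, 0, 0, 0, 0, 0.72],
    [0, 0, 0, 0, 0, 0, 0.72],
    [0, 0, 0, 0, 0, 0, 0.72],
    [0, 0, 0, 0, 0, 0, 0.72],
  ],
)

```text
t: 7.25
tool_pos: [0.6257, 0.0563, 0.0224]
eef_rot: [-0.0, 0.997, 0.078, 0.0]
ft_force: [-0.3, -0.4, -0.1]
gripper_width: 0.275
finger_force: 0.0
```

Emit:
step_arm(
  commands=[
    [0, 0, -5, 0, 0, 0, 0.72],
    [0, 0, -15, 0, 0, 0, 0.72],
    [0, 0, -25, 0, 0, 0, 0.72],
    [0, 0, -30, 0, 0, 0, 0.72],
    [0, 0, -30, 0, 0, 0, 0.72],
    [0, 0, -25, 0, 0, 0, 0.4],
    [0, 0, 0, 0, 0, 0, 0.4],
  ],
)

```text
t: 7.83
tool_pos: [0.6279, 0.0565, 0.1582]
eef_rot: [-0.0, 0.997, 0.078, 0.004]
ft_force: [1.1, -0.7, 0.8]
gripper_width: 0.553
finger_force: 0.0
```

Run:
```python
from h import *
# grip lid: rib centre (372.4,-300.5), yaw -7.9
plan(.3724,-.3005,.12,-7.9)
```

```text
t 7.83 pos [0.6279 0.0565 0.1582] phi 8.99 tilt [ 7.5e-03  7.0e-04 -1.0e+00] F [ 1.1 -0.7  0.8] w 47.0
rz first 0.295 then shift mm in tool [-204.   388.7   38.2]
```

Emit:
step_arm(
  commands=[
    [0, 0, 0, 0, 0, 0.098, 0.4],
    [0, 0, 0, 0, 0, 0.098, 0.4],
    [0, 0, 0, 0, 0, 0.098, 0.4],
    [-8, 14, 0, 0, 0, 0, 0.4],
    [-14, 27, 0, 0, 0, 0, 0.4],
    [-14, 27, 0, 0, 0, 0, 0.4],
    [-14, 27, 0, 0, 0, 0, 0.4],
    [-14, 27, 0, 0, 0, 0, 0.4],
    [-14, 27, 0, 0, 0, 0, 0.4],
    [-14, 27, 0, 0, 0, 0, 0.4],
    [-14, 27, 0, 0, 0, 0, 0.4],
    [-14, 27, 0, 0, 0, 0, 0.4],
  ],
)

```text
t: 8.83
tool_pos: [0.4979, -0.2309, 0.1414]
eef_rot: [-0.025, 1.0, -0.015, -0.002]
ft_force: [0.5, -0.1, 0.0]
gripper_width: 0.597
finger_force: 0.0
```

Emit:
step_arm(
  commands=[
    [-14, 27, 4, 0, 0, 0, 0.4],
    [-14, 27, 4, 0, 0, 0, 0.4],
    [-14, 27, 4, 0, 0, 0, 0.4],
    [-14, 26, 4, 0, 0, 0, 0.4],
    [-14, 25, 4, 0, 0, 0, 0.4],
    [-12, 22, 4, 0, 0, 0, 0.4],
    [-8, 12, 4, 0, 0, 0, 0.4],
    [0, 0, 0, 0, 0, 0, 0.4],
    [0, 0, 0, 0, 0, 0, 0.4],
  ],
)

```text
t: 9.58
tool_pos: [0.4035, -0.3913, 0.1051]
eef_rot: [-0.026, 1.0, -0.016, -0.002]
ft_force: [-0.4, 0.3, -0.0]
gripper_width: 0.601
finger_force: 0.0
```

Run:
```python
from h import *
im=snap('top');cv2.imwrite('pics/tub1.png',cv2.resize(im['frame'][120:215,215:310],None,fx=6,fy=6,interpolation=cv2.INTER_CUBIC))
np.savez('/tmp/top1.npz',**im)
plan(.3724,-.3005,.06,-7.9)
X=cloud(im)
m=region(im,X,(230,125,292,205),.074,.1)
P=X[m]*1000;a=P[P[:,0]>628];b=P[P[:,0]<628]
for n,Q in(('far',a),('near',b)):print(n,len(Q),Q.mean(0).round(1),rect(Q/1000))
m=region(im,X,(230,125,292,205),.059,.070);Q=X[m]
p=np.radians(9);L=(Q[:,:2]*1000-[627,43])@np.array([[np.cos(p),-np.sin(p)],[np.sin(p),np.cos(p)]])
for s in(1,-1):
    k=(s*L[:,1]>40)&(abs(L[:,0])<60);f=np.polyfit(L[k,0],L[k,1],1);print('side',s,k.sum(),9+np.degrees(f[0]),f[1])
```

```text
t 9.63 pos [ 0.404  -0.3908  0.1054] phi -1.76 tilt [-0.0029  0.0508 -0.9987] F [-0.2 -1.2  0.7] w 51.4
rz first 0.107 then shift mm in tool [-43.7 -85.1  45.4]
far 61 [703.7  53.5  84.1] (array([678.2,  22.4]), array([113.1,  29.3]), 50.4)
near 44 [549.1  30.   84.4] (array([550.4,  30.4]), array([10.6, 34.6]), 10.1)
side 1 71 9.000577587170797 53.59536827970452
side -1 71 9.202362175497433 -55.09067207559034
```

View pics/tub1.png

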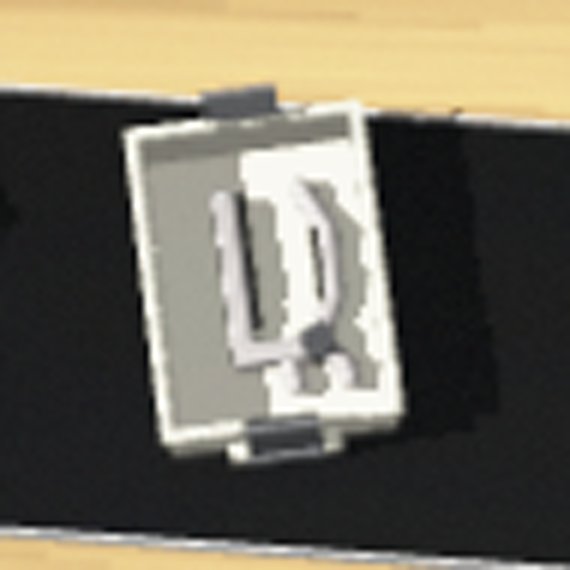

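The crop shows the capo lying flat inside the tub (crop x 215–355, y 180–395), clear of the walls. The tool has picked up a 3° tilt on the way here, so I'll correct its full orientation.

```bash
cat >> h.py <<'E'
def plan(x,y,z,phi_deg):
    s=arm.get_state();w,a,b,c=s['eef_rot'];R=R_.from_quat([a,b,c,w]).as_matrix();p=np.radians(phi_deg)
    T=np.array([[np.cos(p),np.sin(p),0],[np.sin(p),-np.cos(p),0],[0,0,-1]])
    d=np.array([x,y,z])-s['tool_pos']
    print('t',round(s['t'],2),'pos',s['tool_pos'].round(4),'phi',np.degrees(np.arctan2(R[1,0],R[0,0])).round(2),'tilt',R[:,2].round(4),'F',s['ft_force'].round(1),'w',round(s['gripper_width']*85,1),'q',s['q'].round(2))
    print('turn first',R_.from_matrix(R.T@T).as_rotvec().round(3),'then shift mm in tool',(T.T@d*1000).round(1))
E
python3 - <<'E'
from h import *
plan(.3724,-.3005,.12,-7.9)
E
```

```text
t 9.63 pos [ 0.404  -0.3908  0.1054] phi -1.76 tilt [-0.0029  0.0508 -0.9987] F [-0.2 -1.2  0.7] w 51.4 q [-0.79  0.43 -0.06  1.12  0.03  2.38]
turn first [-0.05   0.007  0.107] then shift mm in tool [-43.7 -85.1 -14.6]
```

The cause is the wrist limit: q6 = q1 − φ + π would have passed 3.14 at the tub. From now on I'll turn only where there is room.

Emit:
step_arm(
  commands=[
    [0, 0, -15, -0.025, 0.003, 0.054, 0.4],
    [0, 0, 0, -0.025, 0.004, 0.053, 0.4],
    [-11, -21, 0, 0, 0, 0, 0.4],
    [-11, -21, 0, 0, 0, 0, 0.4],
    [-11, -21, 0, 0, 0, 0, 0.4],
    [-11, -21, 0, 0, 0, 0, 0.4],
    [0, 0, 0, 0, 0, 0, 0.4],
    [0, 0, 0, 0, 0, 0, 0.4],
  ],
)

```text
t: 10.3
tool_pos: [0.3723, -0.3014, 0.1211]
eef_rot: [0.0, 0.998, -0.068, 0.0]
ft_force: [-0.3, 0.1, 0.2]
gripper_width: 0.601
finger_force: 0.0
```

Run:
```python
from h import *
plan(.3724,-.3005,.06,-7.9)
```

```text
t 10.3 pos [ 0.3723 -0.3014  0.1211] phi -7.74 tilt [ 7.e-04 -5.e-04 -1.e+00] F [-0.3  0.1  0.2] w 51.0 q [-0.68  0.22 -0.31  1.04  0.    2.6 ]
turn first [ 0.    -0.001  0.003] then shift mm in tool [-0.1 -0.9 61.1]
```

Emit:
step_arm(
  commands=[
    [0, -0.5, 20, 0, 0, 0, 0.4],
    [0, 0, 25, 0, 0, 0, 0.4],
    [0, 0, 20, 0, 0, 0, 0.4],
    [0, 0, 15, 0, 0, 0, 0.4],
    [0, 0, 8, 0, 0, 0, 0.4],
    [0, 0, 4, 0, 0, 0, 0.4],
    [0, 0, 0, 0, 0, 0, 0.4],
  ],
  squeeze=80,
)

```text
t: 10.88
tool_pos: [0.372, -0.3024, 0.0281]
eef_rot: [-0.0, 0.998, -0.069, -0.0]
ft_force: [-0.6, -1.4, -0.1]
gripper_width: 0.6
finger_force: 0.0
```

Emit:
step_arm(
  commands=[
    [0, 0, 0, 0, 0, 0, 1],
    [0, 0, 0, 0, 0, 0, 1],
    [0, 0, 0, 0, 0, 0, 1],
    [0, 0, 0, 0, 0, 0, 1],
    [0, 0, 0, 0, 0, 0, 1],
    [0, 0, 0, 0, 0, 0, 1],
    [0, 0, 0, 0, 0, 0, 1],
  ],
)

```text
t: 11.47
tool_pos: [0.3724, -0.3028, 0.0294]
eef_rot: [0.0, 0.998, -0.069, 0.001]
ft_force: [-2.0, 1.5, 9.9]
gripper_width: 0.163
finger_force: 78.1
```

Emit:
step_arm(
  commands=[
    [0, 0, -5, 0, 0, 0, 1],
    [0, 0, -20, 0, 0, 0, 1],
    [0, 0, -30, 0, 0, 0, 1],
    [0, 0, -30, 0, 0, 0, 1],
    [0, 0, -30, 0, 0, 0, 1],
    [0, 0, -15, 0, 0, 0, 1],
    [0, 0, 0, 0, 0, -0.1, 1],
    [0, 0, 0, 0, 0, -0.1, 1],
    [0, 0, 0, 0, 0, -0.093, 1],
    [0, 0, 0, 0, 0, 0, 1],
    [0, 0, 0, 0, 0, 0, 1],
  ],
)

```text
t: 12.38
tool_pos: [0.3718, -0.3024, 0.1587]
eef_rot: [0.0, 0.997, 0.076, 0.0]
ft_force: [0.7, -0.4, -1.4]
gripper_width: 0.165
finger_force: 78.4
```

Run:
```python
from h import *
plan(.6265,.0424,.16,9.1)
im=snap('side','lid1');X=cloud(im);s=arm.get_state()['tool_pos']
with np.errstate(invalid='ignore'):
    m=(abs(X[...,2]-s[2]+.006)<.02)&(np.hypot(X[...,0]-s[0],X[...,1]-s[1])<.11)&(im['frame'].min(-1)>110)
P=X[m];print(len(P),rect(P),(P.mean(0)-s).round(4));A=np.c_[P[:,:2]-s[:2],np.ones(len(P))]
k=abs(P[:,2]-np.median(P[:,2]))<.006;print('plane',np.linalg.lstsq(A[k],P[k,2]-s[2],rcond=None)[0])
cv2.imwrite('pics/lid1c.png',cv2.resize(im['frame'][60:240,220:400],None,fx=3,fy=3,interpolation=cv2.INTER_CUBIC))
```

```text
t 12.38 pos [ 0.3718 -0.3024  0.1587] phi 8.73 tilt [ 0.e+00 -2.e-04 -1.e+00] F [ 0.7 -0.4 -1.4] w 14.0 q [-0.68  0.2  -0.24  1.13 -0.    2.31]
turn first [ 0.    -0.    -0.007] then shift mm in tool [ 306.  -300.2   -1.3]
929 (array([ 377.5, -299. ]), array([143.1, 120.8]), 8.2) [ 0.008   0.0215 -0.0073]
plane [ 0.00084183 -0.00101841 -0.00652841]
```

View pics/lid1c.png

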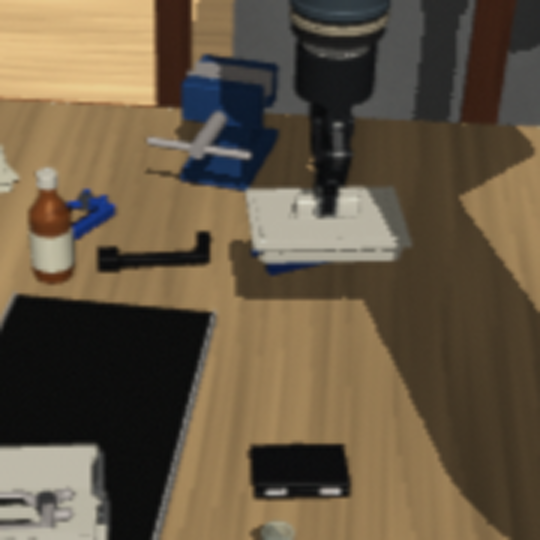

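The lid is held level and centred, with the fingers at about (328,205) on the rib. I'll carry it over the tub.

Emit:
step_arm(
  commands=[
    [9, -9, 0, 0, 0, -0.006, 1],
    [18, -18, 0, 0, 0, 0, 1],
    [18, -18, 0, 0, 0, 0, 1],
    [18, -18, 0, 0, 0, 0, 1],
    [18, -18, 0, 0, 0, 0, 1],
    [18, -18, 0, 0, 0, 0, 1],
    [18, -18, 0, 0, 0, 0, 1],
    [18, -18, 0, 0, 0, 0, 1],
    [18, -18, 0, 0, 0, 0, 1],
    [18, -18, 0, 0, 0, 0, 1],
    [18, -18, 0, 0, 0, 0, 1],
    [18, -18, 0, 0, 0, 0, 1],
  ],
)

```text
t: 13.43
tool_pos: [0.5435, -0.0637, 0.1584]
eef_rot: [-0.0, 0.997, 0.079, -0.0]
ft_force: [-0.1, -0.4, -2.0]
gripper_width: 0.164
finger_force: 78.4
```

Emit:
step_arm(
  commands=[
    [18, -18, 0, 0, 0, 0, 1],
    [18, -18, 0, 0, 0, 0, 1],
    [18, -18, 0, 0, 0, 0, 1],
    [18, -18, 0, 0, 0, 0, 1],
    [18, -15, 0, 0, 0, 0, 1],
    [9, -6, 0, 0, 0, 0, 1],
    [0, 0, 0, 0, 0, 0, 1],
    [0, 0, 0, 0, 0, 0, 1],
  ],
)

```text
t: 14.1
tool_pos: [0.6256, 0.043, 0.1579]
eef_rot: [0.0, 0.997, 0.08, -0.0]
ft_force: [-0.9, -0.7, -1.6]
gripper_width: 0.164
finger_force: 78.4
```

Run:
```python
from h import *
plan(.6265,.0424,.11,9.1)
im=snap('top');X=cloud(im);s=arm.get_state()['tool_pos']
with np.errstate(invalid='ignore'):
    m=(abs(X[...,2]-s[2]+.006)<.007)&(np.hypot(X[...,0]-s[0],X[...,1]-s[1])<.11)&(im['frame'].min(-1)>90)
P=X[m];print('top lid',len(P),rect(P),np.median(P[:,2]))
cv2.imwrite('/tmp/ov.png',im['frame'])
im=snap('side');X=cloud(im)
with np.errstate(invalid='ignore'):
    m=(abs(X[...,2]-s[2]+.006)<.006)&(np.hypot(X[...,0]-s[0],X[...,1]-s[1])<.11)&(im['frame'].min(-1)>90)
P=X[m];print('side lid',len(P),rect(P),np.median(P[:,2]))
```

```text
t 14.1 pos [0.6256 0.043  0.1579] phi 9.16 tilt [-9.e-04 -1.e-04 -1.e+00] F [-0.9 -0.7 -1.6] w 14.0 q [ 0.07  0.5   0.19  1.26 -0.    3.05]
turn first [-0.     0.001  0.001] then shift mm in tool [ 0.8  0.7 47.9]
top lid 0 (array([0., 0.]), array([0., 0.]), 0.0) nan
side lid 1534 (array([625.7,  45.5]), array([153.5, 120.3]), 9.7) 0.15173575394153987
  return _methods._mean(a, axis=axis, dtype=dtype,
  ret = ret.dtype.type(ret / rcount)
```

Emit:
step_arm(
  commands=[
    [1.5, 0.5, 15, 0, 0, 0, 1],
    [0, 0, 20, 0, 0, 0, 1],
    [0, 0, 10, 0, 0, 0, 1],
    [0, 0, 5, 0, 0, 0, 1],
    [0, 0, 0, 0, 0, 0, 1],
    [0, 0, 0, 0, 0, 0, 1],
  ],
)

```text
t: 14.7
tool_pos: [0.6273, 0.0423, 0.109]
eef_rot: [-0.0, 0.997, 0.08, 0.0]
ft_force: [0.9, -0.8, -1.5]
gripper_width: 0.158
finger_force: 78.4
```

Run:
```python
from h import *
plan(.6275,.043,.09,9.1)
im=snap('side');cv2.imwrite('pics/near2.png',cv2.resize(im['frame'][160:270,160:290],None,fx=5,fy=5,interpolation=cv2.INTER_CUBIC));X=cloud(im);s=arm.get_state()['tool_pos']
with np.errstate(invalid='ignore'):
    m=(abs(X[...,2]-s[2]+.006)<.005)&(np.hypot(X[...,0]-s[0],X[...,1]-s[1])<.11)&(im['frame'].min(-1)>90)
P=X[m];print('side lid',len(P),rect(P),np.median(P[:,2]))
```

```text
t 14.7 pos [0.6273 0.0423 0.109 ] phi 9.21 tilt [ 1.e-04  1.e-04 -1.e+00] F [ 0.9 -0.8 -1.5] w 13.5 q [0.07 0.52 0.1  1.15 0.   3.05]
turn first [-0.    -0.     0.002] then shift mm in tool [ 0.3 -0.7 19. ]
side lid 1498 (array([627.5,  44.6]), array([153.1, 119.7]), 9.1) 0.10258189600441658
```

View pics/near2.png

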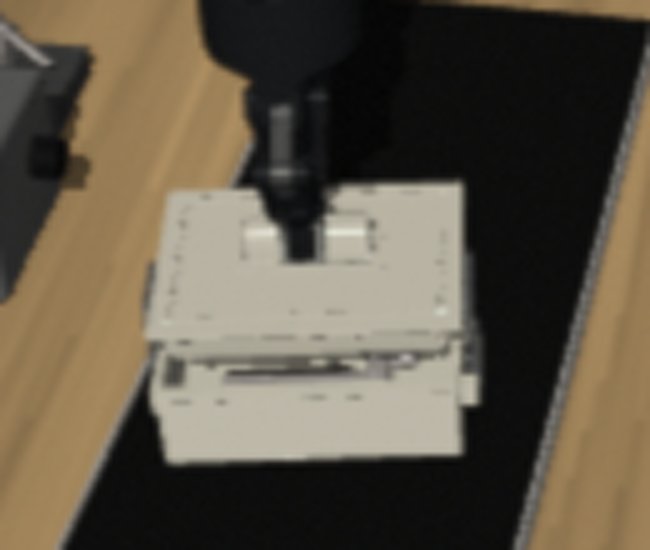

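The crop shows the lid square over the tub and just above the catch tops, with catches visible at both ends (150,290 and 475,350). I'll nudge it by under 1 mm and lower it gently.

Emit:
step_arm(
  commands=[
    [0.5, -0.8, 5, 0, 0, 0, 1],
    [0, 0, 5, 0, 0, 0, 1],
    [0, 0, 4, 0, 0, 0, 1],
    [0, 0, 2, 0, 0, 0, 1],
    [0, 0, 0, 0, 0, 0, 1],
  ],
)

```text
t: 15.17
tool_pos: [0.6278, 0.0435, 0.0921]
eef_rot: [-0.0, 0.997, 0.081, 0.0]
ft_force: [2.2, 0.3, 0.8]
gripper_width: 0.168
finger_force: 78.8
```

Emit:
step_arm(
  commands=[
    [0, 0, 2, 0, 0, 0, 1],
    [0, 0, 2, 0, 0, 0, 1],
    [0, 0, 0, 0, 0, 0, 1],
    [0, 0, 0, 0, 0, 0, 1],
  ],
)

```text
t: 15.5
tool_pos: [0.6279, 0.0434, 0.0887]
eef_rot: [-0.0, 0.997, 0.081, 0.0]
ft_force: [1.3, 0.7, 4.7]
gripper_width: 0.168
finger_force: 79.3
```

Run:
```python
from h import *
plan(.628,.043,.074,9.1);print(arm.get_state()['moment'])
```

```text
t 15.5 pos [0.6279 0.0434 0.0887] phi 9.24 tilt [ 5.e-04  1.e-04 -1.e+00] F [1.3 0.7 4.7] w 14.3 q [0.07 0.54 0.07 1.1  0.   3.05]
turn first [-0.    -0.001  0.002] then shift mm in tool [ 0.1  0.5 14.7]
[ 0.01755334 -0.02356232 -0.02632706]
```

The lid touched the catches at the height I predicted. I'll press it down while holding the rib and watch the force.

Emit:
step_arm(
  commands=[
    [0, 0, 1.5, 0, 0, 0, 1],
    [0, 0, 1.5, 0, 0, 0, 1],
    [0, 0, 0, 0, 0, 0, 1],
  ],
)

```text
t: 15.75
tool_pos: [0.6283, 0.0435, 0.0862]
eef_rot: [-0.0, 0.997, 0.081, 0.001]
ft_force: [0.1, -0.2, 9.7]
gripper_width: 0.169
finger_force: 80.1
```

Emit:
step_arm(
  commands=[
    [0, 0, 1.5, 0, 0, 0, 1],
    [0, 0, 1.5, 0, 0, 0, 1],
    [0, 0, 0, 0, 0, 0, 1],
  ],
)

```text
t: 16.0
tool_pos: [0.6287, 0.0435, 0.0837]
eef_rot: [-0.0, 0.997, 0.081, 0.001]
ft_force: [0.3, 0.5, 14.8]
gripper_width: 0.163
finger_force: 80.8
```

Emit:
step_arm(
  commands=[
    [0, 0, 1.5, 0, 0, 0, 1],
    [0, 0, 1.5, 0, 0, 0, 1],
    [0, 0, 0, 0, 0, 0, 1],
  ],
)

```text
t: 16.25
tool_pos: [0.6279, 0.0434, 0.0797]
eef_rot: [0.0, 0.997, 0.081, 0.0]
ft_force: [1.6, -0.9, 6.5]
gripper_width: 0.164
finger_force: 80.0
```

Emit:
step_arm(
  commands=[
    [0, 0, 2, 0, 0, 0, 1],
    [0, 0, 2, 0, 0, 0, 1],
    [0, 0, 0, 0, 0, 0, 1],
  ],
)

```text
t: 16.5
tool_pos: [0.6281, 0.0436, 0.0753]
eef_rot: [-0.0, 0.997, 0.081, 0.0]
ft_force: [4.8, 1.6, 2.2]
gripper_width: 0.161
finger_force: 80.5
```

Emit:
step_arm(
  commands=[
    [0, 0, 1.5, 0, 0, 0, 1],
    [0, 0, 1, 0, 0, 0, 1],
    [0, 0, 0, 0, 0, 0, 1],
  ],
)

```text
t: 16.75
tool_pos: [0.6281, 0.0436, 0.0748]
eef_rot: [-0.0, 0.997, 0.081, 0.001]
ft_force: [-7.3, 0.9, 29.5]
gripper_width: 0.162
finger_force: 84.1
```

It is seated at TCP z≈0.0748, where it stops hard against the rim. I'll ease off, release and retreat.

Emit:
step_arm(
  commands=[
    [0, 0, -1.5, 0, 0, 0, 1],
    [0, 0, 0, 0, 0, 0, 0.5],
    [0, 0, 0, 0, 0, 0, 0.5],
    [0, 0, 0, 0, 0, 0, 0.5],
    [0, 0, 0, 0, 0, 0, 0.5],
    [0, 0, -10, 0, 0, 0, 0.5],
    [0, 0, -20, 0, 0, 0, 0.5],
    [0, 0, -30, 0, 0, 0, 0.5],
    [0, 0, -30, 0, 0, 0, 0.5],
    [0, 0, -20, 0, 0, 0, 0.5],
  ],
)

```text
t: 17.58
tool_pos: [0.628, 0.0434, 0.1879]
eef_rot: [0.0, 0.997, 0.081, 0.001]
ft_force: [1.0, 0.5, 1.0]
gripper_width: 0.501
finger_force: 0.0
```

Emit:
step_arm(
  commands=[
    [-10, 15, 0, 0, 0, 0, 0.5],
    [-15, 25, 0, 0, 0, 0, 0.5],
    [-15, 25, 0, 0, 0, 0, 0.5],
    [-15, 25, 0, 0, 0, 0, 0.5],
    [-15, 25, 0, 0, 0, 0, 0.5],
    [-15, 25, 0, 0, 0, 0, 0.5],
    [-15, 25, 0, 0, 0, 0, 0.5],
    [-15, 25, 0, 0, 0, 0, 0.5],
    [-10, 15, 0, 0, 0, 0, 0.5],
    [0, 0, 0, 0, 0, 0, 0.5],
    [0, 0, 0, 0, 0, 0, 0.5],
  ],
)

```text
t: 18.5
tool_pos: [0.5369, -0.1797, 0.185]
eef_rot: [-0.0, 0.997, 0.08, 0.0]
ft_force: [-0.1, -0.1, -0.0]
gripper_width: 0.5
finger_force: 0.0
```

Run:
```python
from h import *
print(arm.get_state()['tool_pos'])
for n,b in(('top',(225,120,300,210)),('side',(175,185,270,265))):
    im=snap(n);X=cloud(im)
    m=region(im,X,b,.062,.075,80);P=X[m];A=np.c_[P[:,:2]-[.628,.043],np.ones(len(P))]
    print(n,len(P),rect(P),'plane',np.linalg.lstsq(A,P[:,2],rcond=None)[0].round(4))
    m=region(im,X,b,.077,.1);P=X[m];d=(P[:,0]-.628)*np.cos(.159)+(P[:,1]-.043)*np.sin(.159);print('catch d',np.percentile(d[d>.06],[5,95]).round(4),np.percentile(d[d<-.06],[5,95]).round(4),'before:')
    im0=dict(np.load('/tmp/%s0.npz'%n));X0=cloud(im0);P=X0[region(im0,X0,b,.077,.1)];d=(P[:,0]-.628)*np.cos(.159)+(P[:,1]-.043)*np.sin(.159);print('catch d0',np.percentile(d[d>.06],[5,95]).round(4),np.percentile(d[d<-.06],[5,95]).round(4))
    if n=='side':cv2.imwrite('pics/end.png',cv2.resize(im['frame'][170:270,165:285],None,fx=5,fy=5,interpolation=cv2.INTER_CUBIC))
```

```text
[ 0.53690377 -0.17971062  0.18496847]
top 1920 (array([625.8,  41.9]), array([159.7, 114.6]), 9.2) plane [ 0.     -0.0008  0.0696]
catch d [0.073  0.0821] [-0.083  -0.0746] before:
catch d0 [0.0736 0.0821] [-0.0831 -0.0753]
side 1633 (array([628.6,  46.6]), array([163.4, 120.5]), 8.2) plane [ 0.0002 -0.0065  0.0685]
catch d [0.0763 0.0835] [-0.0809 -0.0746] before:
catch d0 [0.0761 0.0836] [-0.0809 -0.0753]
```

View pics/end.png

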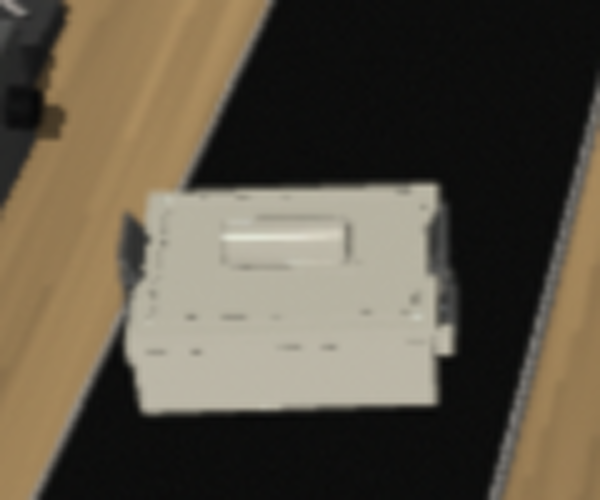

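The lid is flat on the rim: its plate top is level at about z = 0.0695, where 0.069 is expected. Both catches (crop 130,250 and 445,260) stand upright where they stood before. I'll hand it in.

```bash
python3 -c "
from station import arm
print(arm.close_job())"
```

```text
the job is handed in; nothing more can be done
None
```

The steel capo is lying in the larger tub, its lid is seated flat on the rim with both catches snapped, and I handed the job in after about 19 s on the robot's clock.

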